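Clamp an aluminium tube offcut in a rocker hold-down clamp

TASK

Clamp the long square tube for drilling: press the tail pad of the rocker clamp down until the nose snaps up, lay the tube in the cradle across the clamp, roughly centred under the nose, and then push the black thumb bar above the nose down until it snaps shut on the tube. Stop pushing as soon as it snaps either way and never lean on it hard; leave the other offcuts, the carton and the can where they stand.

Things in the scene. Friction and masses are not known exactly. Their poses are not given: they have to be found in the camera images.
- clamp: Fixed rocker hold-down clamp. Plywood base 230 x 60 x 15 mm, origin at the centre of its underside. x runs along the steel rocker beam from tail (-x) to nose (+x), y along the cradle. Two steel cheeks (30 mm along x, outer faces at y = +-16 mm, 90 mm high) hold the pivot 75 mm above the bench over the origin. The beam is 16 mm wide, its top face 7 mm above the pivot, its nose end 92 mm ahead of it.
- rocker (a joint): Rocker angle, rad: 0 = shut (beam level, nose down), 0.6 = open (nose up, tail down), both on hard stops. Over-centre spring: it pushes to the nearer stop, hardest there (about 9 N to start it at a pad), falling to nothing at 0.3, past which the beam snaps over by itself and stays. With the tube clamped it rests near 0.04. More than 35 N on it is too much.
- tail_pad (a point): Flat steel press pad (rocker_c1) on the tail, 36 x 30 mm, 6 mm thick, fixed on top of the beam 82 mm behind the pivot; this point is the centre of its top face, z out of the beam. With the rocker shut its top is 88 mm above the bench; it sinks by about 48 mm when open. Free to press from above.
- thumb_bar (a point): Black round thumb bar across the top of the beam's nose end, 18 mm in diameter, 30 mm long along y, for pushing the nose down; this point is its centre, 80 mm ahead of the pivot and 14 mm above the pivot line. Its top is 98 mm above the bench when shut, 141 mm when open.
- nose_pad (a point): Round rubber-footed nose (rocker_c3), 16 mm across, under the beam 70 mm ahead of the pivot; this point is the centre of its lower face. Shut: its face is 36 mm above the bench. Open: about 82 mm, and still over the cradle, so the tube must be brought in under it from the clamp's +x side.
- cradle (a point): Centre of the cradle floor on the clamp base, 15 mm above the bench, 70 mm along +x from the clamp's origin, below the nose; axes as the clamp's. The cradle is an open channel along y, 30 mm wide between two wooden lips 8 mm thick and 50 mm long that stand 12 mm above its floor. The tube overhangs it freely at both ends.
- tube: The tube to clamp: bare aluminium square tube 200 x 24 x 24 mm, about 0.12 kg, lying on the board; origin at the centre of its underside, x along its length. Its two ends are alike.
- short_tube: Bystander: same square tube but only 110 mm long, on the board; origin at the centre of its underside, x along its length.
- angle: Bystander: aluminium L-section 200 mm long, flat leg 30 mm wide and 3 mm thick, upright leg 30 mm high at its -y edge; origin at the centre of its underside, x along its length.
- carton: Bystander: closed cardboard carton 70 x 120 x 120 mm (x, y, z) standing at one end or the other of the board, close to the ends of the offcuts; origin at the centre of its underside.
- can: Bystander: plain grey can, 60 mm across, 150 mm high, standing beside the clamp off one end or the other of the cradle; origin at the centre of its underside.
- board: Fixed plywood board 380 x 210 x 6 mm with the three offcuts side by side, roughly along its x axis, about 65 mm apart, in any order. Origin at the centre of its underside. At the end opposite the carton lies a low fixed stack of sample plates, 18 mm high. (Off the cradle end without the can, a low fixed roll of tape, 66 mm across, 20 mm high, lies on the bench.)
Mind the look-alikes: they are no part of the job. Several things have the shape of the clamp; the one meant has the colours described above.

How it is judged:
On the way, in this order (a step that is already met when the one before it is completed fails the run):
1. the tail pad is pressed down and the nose begins to lift (contact force between anything else and rocker_c1 above 1 N and value of joint rocker above 0.08 rad), for 0.05 s.
2. the rocker has snapped open, nose up (value of joint rocker above 0.52 rad), for 0.2 s.
3. the tube lies in the cradle, the nose still up (x of tube in the frame of cradle between -0.006 and 0.006 m and y of tube in the frame of cradle between -0.02 and 0.02 m and z of tube in the frame of cradle between -0.003 and 0.004 m and angle between the x axis of tube and the y axis of clamp, either way round below 0.12 rad and value of joint rocker above 0.5 rad), for 0.2 s.
At the end, for the whole second after the job is handed in: The rocker is shut (under 0.09 rad) with the nose bearing on the long tube (over 1.5 N); the tube lies down on the cradle floor (underside -3 to 4 mm), within 6 mm across and 20 mm along of the cradle centre and 0.12 rad of its direction, and all is at rest (x of tube in the frame of cradle between -0.006 and 0.006 m and y of tube in the frame of cradle between -0.02 and 0.02 m and z of tube in the frame of cradle between -0.003 and 0.004 m and angle between the x axis of tube and the y axis of clamp, either way round below 0.12 rad and value of joint rocker below 0.09 rad and contact force between rocker_c3 and tube above 1.5 N and linear speed of tube below 0.02 m/s and velocity of joint rocker between -0.05 and 0.05 rad/s); the robot touches nothing.
It fails at once if the short tube pushed away or knocked over (distance of short_tube from where it was at the start of the episode above 0.03 m or angle between short_tube's own z axis and vertical above 0.5 rad).
It fails at once if the angle offcut pushed away or knocked over (distance of angle from where it was at the start of the episode above 0.03 m or angle between angle's own z axis and vertical above 0.5 rad).
It fails at once if the carton pushed away or knocked over (distance of carton from where it was at the start of the episode above 0.03 m or angle between carton's own z axis and vertical above 0.5 rad).
It fails at once if the can pushed away or knocked over (distance of can from where it was at the start of the episode above 0.03 m or angle between can's own z axis and vertical above 0.5 rad).
It fails at once if the robot leans on the rocker with more than 35 N (contact force between any of the fingers, the arm and rocker above 35 N).
It also fails if it takes over 59 s, if anything falls off the work surface, if the arm or the gripper's body presses on something with over 40 N, if the wrist force passes 120 N, or if a joint passes its speed limit or range.

ROBOT

A 6-joint arm with a two-finger parallel gripper is mounted at the origin on the work surface. World frame = base frame: x ahead of the robot, y to its left, z up, the work surface at z = 0. Lengths are in m, angles in rad, forces in N, time in s.
With the tool pointing down it reaches from about 0.35 to 0.775 m from the base axis. Payload 5.5 kg.
Tool frame: the origin (TCP) lies at the very end of the fingers, on their centre line; the grasp point (between the pads) lies 19 mm behind it; z points along the fingers, y is the line along which they close (so a half turn about z gives the same grasp; the last joint's range is limited). The gripper opens to 85 mm and grips with 20 to 120 N. Pads are 22 mm wide; open, the fingers measure 114 mm over their backs; the gripper's body (76 mm by 85 mm) begins 54 mm behind the grasp point. The pads swing forward as they close: fully open they stand 13 mm farther back than shut.
Start: joints at [-1.406, 0.313, 0.046, 1.304, 0, 1.431], TCP at [0.173, -0.549, 0.231] pointing down, gripper open.
Joint ranges: [-2.76, 2.76], [-0.86, 1.69], [-1.03, 1.26], [-2.2, 2.34], [-1.47, 1.5], [-3.14, 3.14]. Speed limits (rad/s): [2.57, 2.57, 3.14, 3.14, 3.14, 3.14].

INTERFACE

Orientations are given as a unit quaternion [w, x, y, z].
In Python, from workcell import get_obs, grab_frame, hand_in gives the robot as it stands. The module is installed in compiled form; this text tells all that it offers.
- The arm moves only by the tool drive_tool, never from a script. Its argument "plan" is one flat list of numbers, 7 for each row, row after row: the turn, a rotation vector about the tool's x, y, z in rad, then the shift along the tool's x, y, z in mm, then the opening, from -1 (shut) to 1 (fully open). A call has 1 to 10 rows; each row shifts and turns the commanded pose from where the row before left it, along the tool's axes as they then stand; what a row does not reach is not made up. A row lasts 1/8 s, in which the tool goes at most 62.5 mm and 10.7 degrees, less where a joint would pass 70% of its speed; a pose out of reach is approached as far as the arm can. A call with a gripper value outside its range is refused whole. The fingers move at their own pace and stop on an object; "force" is the grip in N (left out, the last holds). Time passes only in rows, so rows that do not move let the fingers close. It gives the time, the measured TCP pose, the force, the opening and the grip force at its end, in the units of the state.
- get_obs(): the state, without advancing time (a new reading comes with each control period).
- grab_frame(name): name is "scene" or "top" or "wrist"; returns a dict with "frame" (384x512x3 uint8, red, green, blue), "z_map" (384x512 float32, m along the optical axis (not along the pixel's ray), 0 where there is no reading), "fx", "fy", "cx", "cy" (pixels), "world_from_camera" (4x4, takes a point from camera to world coordinates); the wrist camera has in their place "mount" (4x4, takes a point from camera to tool coordinates, whose origin is the TCP and whose axes are the flange's). Camera axes: x right, y up, looking along -z (the intrinsics and any distortion apply to the point x, -y, -z); pixel columns grow to the right and rows downward; lengths in m; the calibration is good to about 2 mm. A picture is of the moment at which its call begins: read the wrist's pose just before it.
- hand_in(): hands the job in; it is judged then, once.
The state is a dict: "time_s": time; "qpos": joint angles; "dq": joint speeds; "effort": joint torques, N m; "ee_pos": TCP position; "ee_rot": TCP orientation; "contact_force": force on the tool from outside, world axes, zero at the start; "torque": the same for the moment, N m; "grip_width": opening from 0.0 (shut) to 1.0 (fully open); "gripper_force": force on a finger pad.
Only numpy, scipy, OpenCV 4.12 (cv2) and the standard library are available. Lean on these libraries where they do the work, as an engineer would, in place of code of your own. Each camera call takes 0.05 s, during which the arm holds its last target. There are 200 camera calls.

## Working session

There is one attempt and no reset: what is moved stays moved. The work goes in short steps, Python scripts to look and compute and a tool call to move; the robot and the scene stay as the last step left them, time stands still between calls to the robot, and variables do not carry over. Pictures are saved under pics/ and viewed, at most 10 in all, crops included, and the job is handed in when it is done.

Besides the shell and the picture viewer there is one more tool, called after "Call:" as name(argument=value, ...) on one line, values as JSON. drive_tool: Moves the arm, as the interface text tells. Its arguments: {"type":"object","properties":{"plan":{"type":"array","items":{"type":"number"}},"force":{"type":"number"}},"required":["plan"]}

```bash
mkdir -p pics; cat > h.py <<'E'
import numpy as np,cv2,pickle
from workcell import get_obs,grab_frame
def snap(n,tag):
    o=get_obs(); f=grab_frame(n); f['obs']=o
    pickle.dump(f,open(f'{tag}.pkl','wb')); cv2.imwrite(f'pics/{tag}.png',f['frame'][:,:,::-1]); return f
def load(tag): return pickle.load(open(f'{tag}.pkl','rb'))
def cloud(f):
    z=f['z_map']; v,u=np.mgrid[:z.shape[0],:z.shape[1]]
    P=np.stack([(u-f['cx'])/f['fx']*z,-(v-f['cy'])/f['fy']*z,-z],-1)
    T=f['world_from_camera']; W=P@T[:3,:3].T+T[:3,3]; W[z==0]=np.nan; return W
E
python3 - <<'E'
from h import *
a=snap('scene','scene0'); b=snap('top','top0')
print(get_obs()); print({k:v for k,v in b.items() if k not in('frame','z_map','obs')})
cv2.imwrite('pics/both.png',cv2.resize(np.vstack([a['frame'],b['frame']])[:,:,::-1],None,fx=.78,fy=.78))
E
```

```text
{'time_s': 0.1, 'qpos': array([-1.40559045e+00,  3.13960526e-01,  4.50735316e-02,  1.30359756e+00,
        2.12510323e-05,  1.43119125e+00]), 'dq': array([ 0.00031086, -0.00306574,  0.00277856,  0.00112426, -0.000477  ,
       -0.00061671]), 'effort': array([ 2.49455305e-03, -4.81725740e+01,  2.99243832e+01,  1.26466758e-02,
       -1.76659332e-04,  1.83911834e-05]), 'ee_pos': array([ 0.17248225, -0.54803573,  0.23047021]), 'ee_rot': array([-8.44181171e-04,  9.88408397e-01,  1.51816100e-01, -1.80063133e-07]), 'contact_force': array([-0.71020082, -0.25750371, -0.45481252]), 'torque': array([ 0.04413262, -0.02569337, -0.0195577 ]), 'gripper_force': 0.0, 'grip_width': 1.0007722603183804}
{'fx': 491.5577470644764, 'fy': 491.5577470644764, 'cx': 251.00746351112622, 'cy': 191.1726176551822, 'world_from_camera': array([[-0.02158539,  0.98775228, -0.15452993,  0.2048003 ],
       [-0.99974755, -0.02228983, -0.00282718,  0.06019243],
       [-0.006237  ,  0.15442989,  0.98798406,  1.70968089],
       [ 0.        ,  0.        ,  0.        ,  1.        ]])}
```

View pics/top0.png

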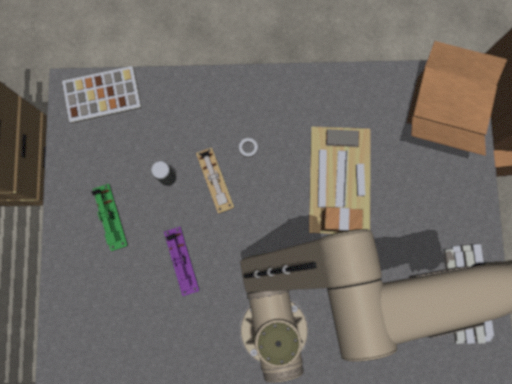

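View pics/scene0.png

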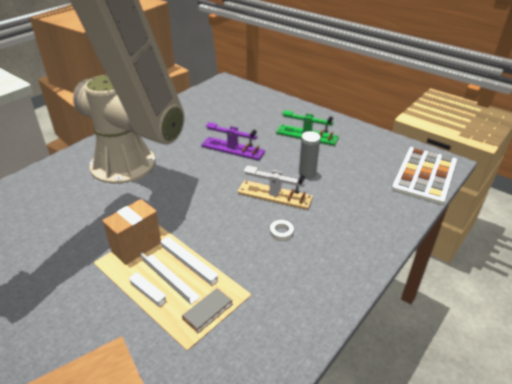

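The plywood clamp is at top (214,180); the green one (108,217) and purple one (181,260) are look-alikes. There are three offcuts, at (323,178), (341,178) and (361,180). The short one is on the right. I'll enlarge to confirm the clamp and to tell the tube from the angle.

```bash
python3 - <<'E'
from h import *
f=load('top0');g=load('scene0')
c=lambda f,u0,u1,v0,v1:cv2.resize(f['frame'][v0:v1,u0:u1,::-1],(400,300),interpolation=cv2.INTER_CUBIC)
cv2.imwrite('pics/crop.png',np.vstack([np.hstack([c(f,180,272,142,211),c(f,300,380,122,182+60)]),np.hstack([c(g,225,325,155,230),c(g,100,240,230,335)])]))
W=cloud(f); np.set_printoptions(precision=3,suppress=True,linewidth=200)
for v in(160,178,195): print(v,W[v,308:374,2].round(3)); 
print(W[178,323],W[178,341],W[180,361],W[180,214])
E
```

```text
160 [ 0.007 -0.003 -0.004  0.006  0.011  0.007  0.004 -0.004  0.006  0.011  0.003  0.011  0.03   0.032  0.029  0.037  0.031  0.036  0.029  0.009  0.006  0.007  0.007  0.008  0.005  0.01   0.009  0.005
  0.002  0.006  0.01   0.017  0.01   0.009  0.006  0.004  0.004  0.013  0.024  0.034  0.008  0.005  0.003  0.008  0.003  0.     0.005  0.004  0.004  0.012  0.015  0.005  0.009  0.003  0.009  0.007
  0.008 -0.     0.002  0.002  0.008  0.007  0.007  0.004  0.005 -0.008]
178 [-0.004  0.001 -0.004  0.006  0.003 -0.001  0.005  0.006  0.003  0.01   0.012  0.032  0.025  0.022  0.033  0.026  0.028  0.031  0.033  0.006  0.011  0.001  0.007  0.004  0.006  0.016  0.006  0.004
  0.001  0.007  0.006  0.016  0.017  0.012  0.004  0.006  0.018  0.019    nan  0.014  0.01   0.006  0.009  0.004  0.005  0.01   0.004  0.002  0.001  0.025  0.026  0.026  0.035  0.037  0.025  0.032
    nan  0.005  0.012  0.001  0.007  0.007  0.006 -0.004  0.     0.003]
195 [-0.003  0.003 -0.001  0.005    nan  0.007  0.011  0.011  0.002  0.007  0.001  0.032  0.019  0.027  0.038  0.021  0.03   0.03   0.004 -0.001  0.004  0.007  0.001  0.002 -0.007  0.    -0.001  0.011
  0.006  0.007  0.006  0.008  0.002  0.01   0.019  0.011  0.016  0.036  0.036  0.014  0.008 -0.002  0.009  0.007  0.009  0.011 -0.     0.008  0.008  0.011  0.024  0.024  0.032  0.033  0.028  0.028
  0.023  0.034  0.007 -0.006  0.004  0.01   0.003 -0.001  0.    -0.005]
[ 0.509 -0.186  0.026] [ 0.51  -0.251  0.012] [ 0.497 -0.316  0.034] [0.5   0.188 0.083]
```

View pics/crop.png

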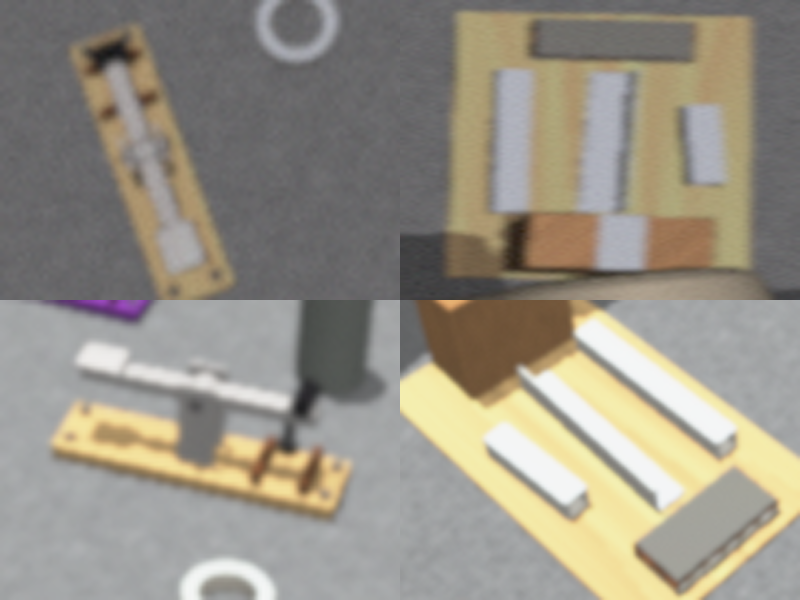

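The top-left and bottom-left crops confirm the plywood clamp with steel beam, black bar and white pad as the one meant. Green and purple are the wrong colours. The left offcut (323,178) is the long square tube. The middle one has a thin upright leg, so it is the angle. The carton stands at the low-x end and the plates at the far end. The can is at clamp +y and the tape at -y.

Next I'll fit poses from the top view.

```bash
cat >> h.py <<'E'
def ray(f,uv,z):
    T=f['world_from_camera']; uv=np.atleast_2d(uv).astype(float)
    d=np.c_[(uv[:,0]-f['cx'])/f['fx'],-(uv[:,1]-f['cy'])/f['fy'],-np.ones(len(uv))]@T[:3,:3].T
    return T[:3,3]+d*((z-T[2,3])/d[:,2])[:,None]
def wristT(f):
    from scipy.spatial.transform import Rotation as R
    q=f['obs']['ee_rot']; T=np.eye(4); T[:3,:3]=R.from_quat(q,scalar_first=True).as_matrix(); T[:3,3]=f['obs']['ee_pos']
    f['world_from_camera']=T@f['mount']; return f
def rect(f,mask,z):
    m=cv2.morphologyEx(mask.astype(np.uint8),cv2.MORPH_CLOSE,np.ones((9,9)))
    n,l,s,c=cv2.connectedComponentsWithStats(m); i=1+s[1:,4].argmax()
    cs=cv2.findContours((l==i).astype(np.uint8),cv2.RETR_EXTERNAL,cv2.CHAIN_APPROX_NONE)[0]
    p=ray(f,max(cs,key=len)[:,0,:],z)[:,:2]
    return cv2.minAreaRect((p*1000).astype(np.float32)),(l==i)
E
python3 - <<'E'
from h import *
f=load('top0'); h=cv2.cvtColor(f['frame'],cv2.COLOR_RGB2HSV).astype(int)
W=cloud(f); x,y=np.mgrid[:384,:512][::-1]
box=lambda a,b,c,d:(x>=a)&(x<b)&(y>=c)&(y<d)
print(h[190,208],h[200,228],h[178,323],h[178,332],h[172,162])
print('clamp',rect(f,box(185,240,142,218)&(h[...,1]>90)&(h[...,0]<30),.015)[0])
print('tube',rect(f,box(314,331,140,212)&(h[...,1]<50)&(h[...,2]>140),.03)[0])
m=box(314,331,140,212)&(W[...,2]>.02)&(W[...,2]<.05);print('tubez',np.median(W[m][:,2]))
m=box(190,240,142,218)&(W[...,2]>.06);print('beam',rect(f,m,.085)[0])
m=box(150,180,150,190)&(W[...,2]>.12);print('can',np.median(W[m],0))
print('can,tape px',ray(f,[161,169],.15),ray(f,[248,147],.02), ray(f,[207,154],.09),'corners carton',ray(f,[[324,208],[363,208]],.12))
print({k:v for k,v in grab_frame('wrist').items() if k not in('frame','z_map')})
E
```

```text
[ 11  25 113] [ 17  90 156] [114  14 185] [ 23  81 173] [115  15 187]
clamp ((578.057373046875, 214.36424255371094), (61.70545196533203, 50.3109245300293), 19.11033821105957)
tube ((509.1236877441406, -182.21841430664062), (27.94207191467285, 205.01132202148438), 87.41472625732422)
tubez 0.029569832799393958
beam ((508.7052001953125, 189.4959259033203), (189.6243133544922, 39.23076248168945), 16.149152755737305)
can [0.52213933 0.35417115 0.14827523]
can,tape px [[0.52797637 0.35447157 0.15      ]] [[0.62705884 0.07223246 0.02      ]] [[0.58850888 0.21065843 0.09      ]] corners carton [[ 0.39269596 -0.17144025  0.12      ]
 [ 0.38986551 -0.29809076  0.12      ]]
{'fx': 326.6030913694858, 'fy': 326.6030913694858, 'cx': 256.55734631618003, 'cy': 188.46786604552145, 'mount': array([[ 2.34814013e-04,  9.59450719e-01,  2.81876326e-01,
         7.18850321e-02],
       [ 9.99999926e-01, -1.39721427e-04, -3.57455248e-04,
         1.23206082e-03],
       [-3.03576532e-04,  2.81876389e-01, -9.59450681e-01,
        -1.41203600e-01],
       [ 0.00000000e+00,  0.00000000e+00,  0.00000000e+00,
         1.00000000e+00]])}
```

Call:
drive_tool(plan=[0,0,0,48,-31,-2,-1,0,0,0,48,-31,-2,-1,0,0,0,48,-31,-2,-1,0,0,0,48,-31,-2,-1,0,0,0,48,-31,-2,-1,0,0,0,48,-31,-2,-1,0,0,0,48,-31,-2,-1,0,0,0,48,-31,-2,-1,0,0,0,0,0,0,-1,0,0,0,0,0,0,-1])

```text
time_s: 1.4
ee_pos: [0.4642, -0.1966, 0.247]
ee_rot: [-0.0, 0.988, 0.152, -0.0]
contact_force: [-0.0, 0.4, 0.7]
grip_width: -0.0
gripper_force: 0.0
```

```bash
python3 - <<'E'
from h import *
f=wristT(snap('wrist','w_tube')); o=f['obs'];print(o['ee_pos'],o['ee_rot'],o['grip_width'],o['qpos'])
h=cv2.cvtColor(f['frame'],cv2.COLOR_RGB2HSV).astype(int); W=cloud(f)
m=(W[...,2]>.022)&(W[...,2]<.038)&(abs(W[...,1]+.182)<.03)&(W[...,0]>.38)&(W[...,0]<.63)&(h[...,1]<50)
print(m.sum(),np.median(W[m],0),rect(f,m,.03)[0])
m=(W[...,2]>.1)&(W[...,2]<.135)&(W[...,0]>.25)&(W[...,0]<.42)&(abs(W[...,1]+.25)<.12); print('carton',np.nanpercentile(W[m],[1,99],axis=0))
E
```

```text
[ 0.4641923  -0.19660092  0.24698661] [-1.79191541e-05  9.88339156e-01  1.52267992e-01 -4.14075054e-04] -0.0003680826955876424 [-5.59686980e-01  1.71796974e-01 -1.00010121e-01  1.29963932e+00
 -5.14296924e-04  2.27618058e+00]
4294 [ 0.52387052 -0.18343713  0.02864534] ((512.7281494140625, -183.00111389160156), (23.889549255371094, 199.19200134277344), 86.4666519165039)
carton [[ 0.32471272 -0.29045079  0.10045922]
 [ 0.39890748 -0.17338181  0.12584954]]
```

Call:
drive_tool(plan=[0,0,0,20,-58,0,-1,0,0,0,20,-58,0,-1,0,0,0,20,-58,0,-1,0,0,0,20,-58,0,-1,0,0,0,20,-58,0,-1,0,0,0,20,-58,0,-1,0,0,0,0,0,0,-1])

```text
time_s: 2.33
ee_pos: [0.4743, 0.1733, 0.2471]
ee_rot: [-0.0, 0.988, 0.154, -0.0]
contact_force: [0.3, 0.0, 0.5]
grip_width: 0.0
gripper_force: 0.0
```

```bash
python3 - <<'E'
from h import *
f=wristT(snap('wrist','w_clamp')); o=f['obs'];print(o['ee_pos'],o['ee_rot'],o['grip_width'],o['time_s'])
h=cv2.cvtColor(f['frame'],cv2.COLOR_RGB2HSV).astype(int); W=cloud(f)
near=(W[...,0]>.36)&(W[...,0]<.66)&(abs(W[...,1]-.19)<.12)
m=near&(W[...,2]<.03)&(h[...,1]>80)&(h[...,0]<30); print('base',rect(f,m,.015)[0])
m=near&(W[...,2]>.07)&(W[...,2]<.11); print('beam',rect(f,m,.085)[0])
E
```

```text
[0.47425569 0.1733179  0.24705099] [-1.78019044e-04  9.88130125e-01  1.53619082e-01 -4.10433607e-05] 0.00010727858714231277 2.325
base ((516.9595947265625, 171.6381072998047), (213.18434143066406, 20.079587936401367), 19.511539459228516)
beam ((512.197021484375, 191.3108367919922), (189.55764770507812, 38.40568161010742), 17.688247680664062)
```

View pics/w_clamp.png

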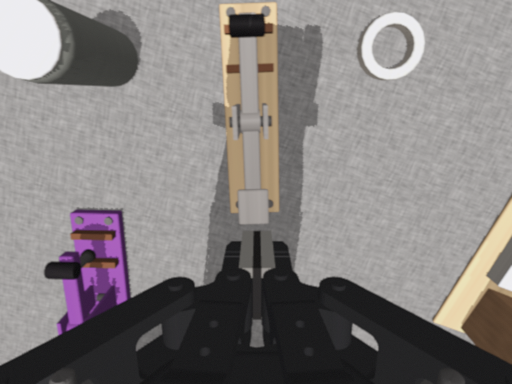

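View pics/w_tube.png

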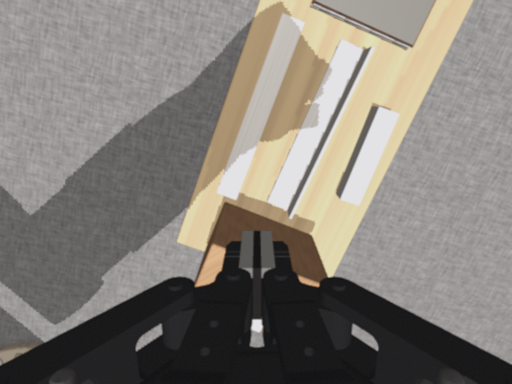

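The wrist view of the clamp shows the black bar at (247,25), the pad at (253,207), the pivot at (250,121) and base corners at (220,4) and (277,3). The tube view confirms the left offcut is the plain square tube, fitted at 24 x 199 mm.

```bash
python3 - <<'E'
from h import *
f=wristT(load('w_clamp'))
P=lambda u,z:ray(f,u,z)[0]
c=P([[220.5,4]],.015),P([[277,3]],.015),P([[279,212]],.015),P([[231,212]],.015)
pad=P([[253.5,206]],.088); bar=P([[247,25]],.09); cut=[P([[239,223]],.088),P([[268,223]],.088),P([[267,190]],.088)]
for i in (*c,pad,bar,*cut): print(i.round(4))
d=bar-pad; L=np.hypot(*d[:2]); u=d[:2]/L; print('L',L,'yaw',np.degrees(np.arctan2(u[1],u[0])))
# wood edges: left/right edges of base
e=c[1]-c[2]; print('edge yaw',np.degrees(np.arctan2(e[1],e[0])),'width',np.linalg.norm(c[0]-c[1]))
piv1=pad[:2]+82*u/1000; piv2=bar[:2]-80*u/1000; print(piv1,piv2)
mid=(c[0]+c[1])/2; print('from base end',mid[:2]-.115*u)
# cradle lips, z .027
for l in ([[249.5,68]],[[248,29]]): print('lip',np.dot(P(l,.027)[:2]-piv1,u))
E
```

```text
[0.6146 0.2554 0.015 ]
[0.633  0.2007 0.015 ]
[0.4185 0.1255 0.015 ]
[0.4008 0.1812 0.015 ]
[0.4412 0.1646 0.088 ]
[0.5919 0.2178 0.09  ]
[0.4199 0.1729 0.088 ]
[0.4286 0.1455 0.088 ]
[0.4607 0.1571 0.088 ]
L 0.1598280657383409 yaw 19.463019151243785
edge yaw 19.31120918487822 width 0.057711640926585366
[0.51854335 0.19188767] [0.51649553 0.19116398]
from base end [0.51536041 0.18972452]
lip 0.048536720229563464
lip 0.08553376841954556
```

Call:
drive_tool(plan=[0,0,0,-37,-1.5,30,-1,0,0,0,0,0,55,-1,0,0,0,0,0,50,-1,0,0,0,0,0,12,-1,0,0,0,0,0,0,-1])

```text
time_s: 3.0
ee_pos: [0.439, 0.1601, 0.1005]
ee_rot: [0.0, 0.989, 0.15, -0.0]
contact_force: [-0.2, -0.7, -0.3]
grip_width: 0.002
gripper_force: 0.0
```

Call:
drive_tool(plan=[0,0,0,0,-3,6,-1,0,0,0,0,0,5,-1,0,0,0,0,0,5,-1,0,0,0,0,0,5,-1,0,0,0,0,0,5,-1,0,0,0,0,0,5,-1])

```text
time_s: 3.75
ee_pos: [0.4379, 0.1645, 0.0698]
ee_rot: [0.0, 0.988, 0.152, 0.0]
contact_force: [-0.8, -0.5, 2.0]
grip_width: 0.006
gripper_force: 1.7
```

Call:
drive_tool(plan=[0,0,0,0,0,4,-1,0,0,0,0,0,4,-1,0,0,0,0,0,4,-1,0,0,0,0,0,0,-1])

```text
time_s: 4.25
ee_pos: [0.4374, 0.1644, 0.0567]
ee_rot: [0.0, 0.988, 0.152, -0.001]
contact_force: [0.6, 0.8, -0.1]
grip_width: 0.002
gripper_force: 0.0
```

Call:
drive_tool(plan=[0,0,0,0,0,-60,-1,0,0,0,0,0,-60,-1,0,0,0,40,2,-45,-1,0,0,0,50,2,-30,-1,0,0,0,0,0,0,-1,0,0,0,0,0,0,-1])

```text
time_s: 5.0
ee_pos: [0.5242, 0.1875, 0.2513]
ee_rot: [0.0, 0.988, 0.152, -0.001]
contact_force: [-0.9, 0.3, 0.4]
grip_width: -0.002
gripper_force: 0.0
```

```bash
python3 - <<'E'
from h import *
f=wristT(snap('wrist','w_open')); o=f['obs'];print(o['ee_pos'],o['ee_rot'],o['time_s'])
I=cv2.resize(f['frame'][:,:,::-1],None,fx=1.5,fy=1.5,interpolation=cv2.INTER_CUBIC); cv2.imwrite('pics/w_open15.png',I)
E
```

```text
[0.52419048 0.18751172 0.25134922] [ 6.56029334e-05  9.88407264e-01  1.51822333e-01 -1.02711844e-03] 5.0
```

View pics/w_open15.png

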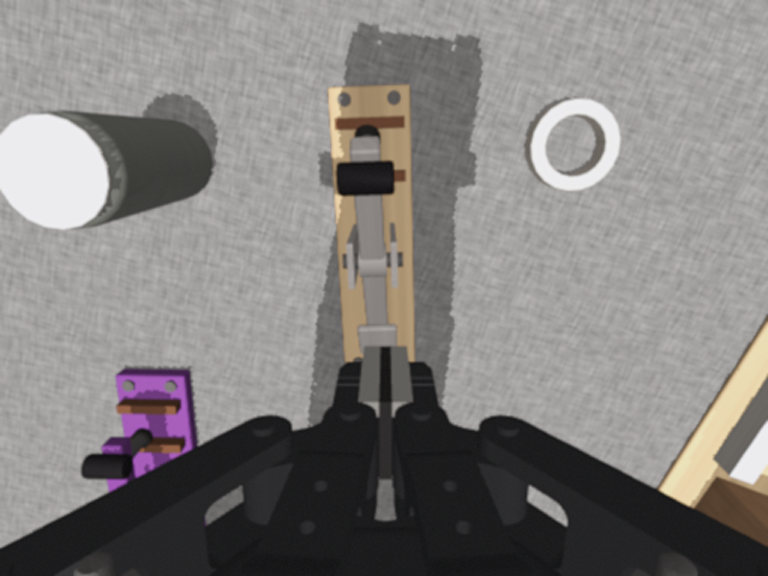

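Open: the nose is up, with the bar at (366,178) in the enlarged picture. The far lip runs (336,123)–(405,122), the near lip's right end is at (405,176), and the base end corners are (329,86) and (410,85).

```bash
python3 - <<'E'
from h import *
f=wristT(load('w_open')); P=lambda u,v,z:ray(f,[[u/1.5,v/1.5]],z)[0][:2]
# far lip / near lip precise by brown mask
h=cv2.cvtColor(f['frame'],cv2.COLOR_RGB2HSV).astype(int)
print(h[81,225],h[65,225],h[117,268])
A,B=P(329.5,86,.015),P(410,85.5,.015); C=P(414,360,.015); e=B-C; yaw=np.arctan2(e[1],e[0]); print('yaw',np.degrees(yaw),np.linalg.norm(A-B))
e2=A-B; print('end yaw',np.degrees(np.arctan2(e2[1],e2[0]))-90)
yaw=np.radians(19.4);u=np.array([np.cos(yaw),np.sin(yaw)]);v=np.array([-u[1],u[0]])
m=(A+B)/2; print('cradle from end',m-.045*u)
l1,l2=P(336,123,.027),P(405,122,.027); print('far lip mid',(l1+l2)/2-.019*u,np.linalg.norm(l1-l2))
n=P(405,176,.027); print('near lip: dx',np.dot(l2-n,u), n+.019*u+.025*v)
print('bar',P(366,178,.132),'tape',P(575,144,.02),'can',P(54,171,.15))
E
```

```text
[ 10 138 105] [ 18  43 171] [ 11 135 100]
yaw 19.209317286852336 0.05779951651608474
end yaw 17.810827433089713
cradle from end [0.58183261 0.21405756]
far lip mid [0.58230113 0.21442753] 0.048945280290305204
near lip: dx 0.03750430210398901 [0.58186367 0.21570673]
bar [0.57125247 0.2112591 ] tape [0.63098326 0.07392108] can [0.53066787 0.35583829]
```

Call:
drive_tool(plan=[0,0,-0.185,0,0,0,0.1,0,0,-0.185,0,0,0,0.1,0,0,-0.185,0,0,0,0.1,0,0,-0.185,0,0,0,0.1,0,0,-0.185,0,0,0,0.1,0,0,-0.185,0,0,0,0.1,0,0,-0.185,0,0,0,0.1,0,0,-0.185,0,0,0,0.1,0,0,-0.185,0,0,0,0.1,0,0,-0.185,0,0,0,0.1])

```text
time_s: 6.3
ee_pos: [0.5229, 0.1872, 0.2513]
ee_rot: [-0.001, 0.471, 0.882, -0.001]
contact_force: [-0.2, 0.3, -0.7]
grip_width: 0.553
gripper_force: 0.0
```

Call:
drive_tool(plan=[0,0,-0.185,0,0,0,0.1,0,0,-0.185,0,0,0,0.1,0,0,-0.185,0,0,0,0.1,0,0,-0.185,0,0,0,0.1,0,0,-0.185,0,0,0,0.1,0,0,0,-14,-60,0,0.1,0,0,0,-14,-60,0,0.1,0,0,0,-14,-60,0,0.1,0,0,0,-14,-60,0,0.1,0,0,0,-14,-60,0,0.1])

```text
time_s: 7.55
ee_pos: [0.5745, -0.1174, 0.2516]
ee_rot: [-0.001, 0.031, 1.0, 0.0]
contact_force: [0.2, 0.5, 0.2]
grip_width: 0.55
gripper_force: 0.0
```

```bash
cat >> h.py <<'E'
def need(p,yaw,tilt):
    """rotvec (tool) and shift (tool axes now, mm) to go to p, yaw deg of tool x, tilt about tool y"""
    from scipy.spatial.transform import Rotation as R
    o=get_obs(); r=R.from_quat(o['ee_rot'],scalar_first=True)
    g=R.from_euler('z',yaw,degrees=True)*R.from_euler('x',np.pi)*R.from_euler('y',tilt)
    np.set_printoptions(precision=3,suppress=True)
    print('t',o['time_s'],'at',o['ee_pos'],'turn',(r.inv()*g).as_rotvec(),'shift',r.inv().apply(np.array(p)-o['ee_pos'])*1000,'in goal axes',g.inv().apply(np.array(p)-o['ee_pos'])*1000,'q',o['qpos'],'F',o['contact_force'])
E
python3 -c "
from h import *
need([.5846,-.1874,.012],176.5,.26)"
```

```text
t 7.55 at [ 0.575 -0.117  0.252] turn [ 0.001  0.258 -0.   ] shift [-14.778 -69.367 239.52 ] in goal axes [-75.419 -69.234 227.856] q [-0.338  0.333  0.124  1.363  0.    -0.277] F [0.165 0.499 0.159]
```

Call:
drive_tool(plan=[0,0.129,0,0,-35,0,0.1,0,0.129,0,0,-34,0,0.1,0,0,0,-19,0,58,0.1,0,0,0,-19,0,58,0.1,0,0,0,-19,0,58,0.1,0,0,0,0,0,0,0.1,0,0,0,0,0,0,0.1])

```text
time_s: 8.43
ee_pos: [0.5825, -0.1856, 0.0715]
ee_rot: [-0.128, 0.031, 0.991, 0.004]
contact_force: [-0.1, 0.8, 0.4]
grip_width: 0.549
gripper_force: 0.0
```

```bash
python3 - <<'E'
from h import *
need([.5846,-.1874,.012],176.5,.26)
f=wristT(snap('wrist','w_g'))
h=cv2.cvtColor(f['frame'],cv2.COLOR_RGB2HSV).astype(int); W=cloud(f)
m=(abs(W[...,2]-.03)<.006)&(abs(W[...,1]+.182)<.03)&(W[...,0]>.38)&(W[...,0]<.57)&(h[...,1]<60)
print(m.sum(),rect(f,m,.03)[0])
E
```

```text
t 8.425 at [ 0.583 -0.186  0.071] turn [-0.     0.002 -0.001] shift [-17.273  -1.642  56.956] in goal axes [-17.413  -1.663  56.913] q [-0.398  0.679  0.202  1.337 -0.084 -0.326] F [-0.089  0.849  0.409]
8471 ((507.4039001464844, -182.7455596923828), (23.492565155029297, 126.2677001953125), 86.46492767333984)
```

View pics/w_g.png

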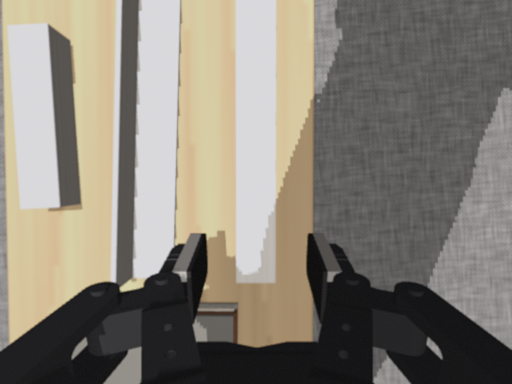

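The fingers straddle the tube (cols 236–276), and the angle's edge (col 178, about 50 mm off) lies outside them. Descending.

Call:
drive_tool(plan=[0,0,0,-8,-1.6,27,0.1,0,0,0,-6,0,20,0.1,0,0,0,-3,0,10,0.1,0,0,0,0,0,0,0.1,0,0,0,0,0,0,-1,0,0,0,0,0,0,-1,0,0,0,0,0,0,-1,0,0,0,0,0,0,-1], force=60)

```text
time_s: 9.48
ee_pos: [0.5856, -0.1878, 0.0118]
ee_rot: [-0.127, 0.031, 0.991, 0.003]
contact_force: [0.8, -0.1, 6.4]
grip_width: 0.266
gripper_force: 60.7
```

```bash
python3 - <<'E'
from h import *
need([.5846,-.1874,.012],176.5,.26)
print(get_obs()['grip_width'],get_obs()['gripper_force'])
f=wristT(load('w_g')); print('end',ray(f,[[256,282]],.03),ray(f,[[256,277]],.03))
E
```

```text
t 9.475 at [ 0.586 -0.188  0.012] turn [-0.001  0.005 -0.001] shift [1.039 0.336 0.072] in goal axes [1.038 0.336 0.077] q [-0.399  0.73   0.142  1.224 -0.085 -0.327] F [ 0.788 -0.134  6.377]
0.2655001674156404 60.67810982465744
end [[ 0.612 -0.189  0.03 ]] [[ 0.609 -0.189  0.03 ]]
```

Call:
drive_tool(plan=[0,0,0,5,0,-19,-1,0,0,0,10,0,-39,-1,0,0,0,15.4,0,-58,-1,0,0,0,15.4,0,-58,-1,0,0,0,15.4,0,-58,-1,0,0,0,0,0,0,-1])

```text
time_s: 10.22
ee_pos: [0.5861, -0.1881, 0.257]
ee_rot: [-0.124, 0.031, 0.992, 0.002]
contact_force: [-0.1, -0.2, -2.3]
grip_width: 0.266
gripper_force: 59.8
```

Call:
drive_tool(plan=[-0.045,0,0.169,0,0,0,-1,-0.045,0,0.169,0,0,0,-1,-0.045,0,0.169,0,0,0,-1,-0.045,0,0.169,0,0,0,-1,-0.045,0,0.169,0,0,0,-1,-0.045,0,0.169,0,0,0,-1,-0.028,0,0.115,0,0,0,-1,0,0,0,0,0,0,-1])

```text
time_s: 11.22
ee_pos: [0.5836, -0.1875, 0.2497]
ee_rot: [-0.106, 0.572, 0.81, 0.074]
contact_force: [-0.6, 0.5, -0.8]
grip_width: 0.27
gripper_force: 59.7
```

```bash
python3 - <<'E'
from h import *
need([.6818,.1712,.046],109.3,.26); o=get_obs(); print(o['grip_width'],o['gripper_force'])
f=wristT(snap('wrist','w_held')); W=cloud(f); h=cv2.cvtColor(f['frame'],cv2.COLOR_RGB2HSV).astype(int)
z=o['ee_pos'][2]+.018; m=(abs(W[...,2]-z)<.012)&(h[...,1]<60); r=rect(f,m,z); print(z,r[0],np.nanmedian(W[m][:,2])); 
for c in cv2.boxPoints(r[0]): print(c)
E
```

```text
t 11.225 at [ 0.584 -0.187  0.25 ] turn [-0.003  0.     0.005] shift [242.491 213.101 274.913] in goal axes [243.401 211.272 275.521] q [-0.524  0.554  0.427  1.645  0.166  0.688] F [-0.581  0.519 -0.8  ]
0.2703957371989882 59.716759622097015
0.26768663344114035 ((570.9342041015625, -150.26828002929688), (53.57468795776367, 132.7289581298828), 19.570680618286133) 0.26652749016823246
[523.464 -96.711]
[ 567.924 -221.772]
[ 618.404 -203.826]
[573.944 -78.765]
```

```bash
python3 - <<'E'
from h import *
f=wristT(load('w_held')); W=cloud(f); p=f['obs']['ee_pos']
d=np.array([np.cos(np.radians(109.3)),np.sin(np.radians(109.3))]); n=np.array([-d[1],d[0]])
s=(W[...,:2]-p[:2])@d; t=(W[...,:2]-p[:2])@n
for a in np.arange(.01,.2,.015):
    m=(abs(s-a)<.0075)&(abs(t)<.03)&(W[...,2]>.15)&(W[...,2]<.3)
    if m.sum(): print(round(a,3),m.sum(),np.median(W[m][:,2]).round(4),np.percentile(t[m],[2,98]).round(4),np.argwhere(m).min(0),np.argwhere(m).max(0))
E
```

```text
0.01 2751 0.2665 [-0.0194  0.0176] [213 202] [255 312]
0.025 1987 0.2665 [-0.0117  0.0112] [178 229] [213 285]
0.04 2044 0.2665 [-0.0116  0.0113] [142 229] [177 285]
0.055 2030 0.2665 [-0.0115  0.0113] [106 229] [142 286]
0.07 2085 0.2666 [-0.0118  0.0113] [ 69 229] [106 286]
0.085 2064 0.2665 [-0.0117  0.011 ] [ 33 229] [ 70 286]
0.1 1927 0.2666 [-0.0116  0.0111] [  0 230] [ 34 286]
```

Call:
drive_tool(plan=[0,0,0,42.3,30.1,11.2,-1,0,0,0,42.3,30.1,11.2,-1,0,0,0,42.3,30.1,11.2,-1,0,0,0,42.3,30.1,11.2,-1,0,0,0,42.3,30.1,11.2,-1,0,0,0,42.3,30.1,11.2,-1,0,0,0,42.3,30.1,11.2,-1,0,0,0,0,0,0,-1,0,0,0,0,0,0,-1])

```text
time_s: 12.4
ee_pos: [0.68, 0.1721, 0.2492]
ee_rot: [-0.106, 0.571, 0.811, 0.074]
contact_force: [-1.1, -1.7, -0.8]
grip_width: 0.265
gripper_force: 59.7
```

```bash
python3 -c "
from h import *
need([.6818,.1712,.047],109.3,.26); print(get_obs()['grip_width'])"
```

```text
t 12.4 at [0.68  0.172 0.249] turn [-0.004  0.001  0.006] shift [-53.182   1.746 195.094] in goal axes [-53.403   1.359 195.036] q [0.028 0.637 0.574 1.591 0.245 1.245] F [-1.061 -1.689 -0.84 ]
0.2649506908658747
```

Call:
drive_tool(plan=[0,0,0,-14,1,52,-1,0,0,0,-14,0,52,-1,0,0,0,-14,0,52,-1,-0.003,0,0.006,-10.5,0,39,-1,0,0,0,0,0,0,-1,0,0,0,0,0,0,-1])

```text
time_s: 13.15
ee_pos: [0.6827, 0.1704, 0.0499]
ee_rot: [-0.104, 0.575, 0.808, 0.076]
contact_force: [0.6, -0.3, 0.2]
grip_width: 0.266
gripper_force: 59.6
```

```bash
python3 - <<'E'
from h import *
need([.6063,.1448,.047],109.3,.26)
s=snap('scene','s_pre'); f=wristT(snap('wrist','w_pre'))
a=cv2.resize(s['frame'][120:270,200:400],(400,300)); cv2.imwrite('pics/pre.png',np.hstack([a,cv2.resize(f['frame'],(400,300))])[:,:,::-1])
E
```

```text
t 13.15 at [0.683 0.17  0.05 ] turn [ 0.003  0.001 -0.002] shift [  0.115 -80.531   2.833] in goal axes [  0.29  -80.52    3.114] q [0.025 0.702 0.198 1.145 0.247 1.252] F [ 0.604 -0.305  0.191]
```

View pics/pre.png

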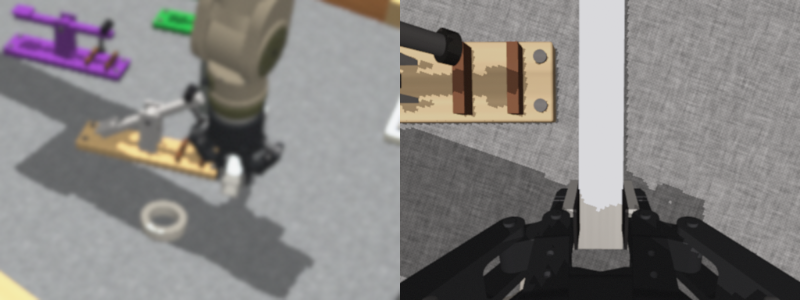

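The tube is level in the grip, outside the cradle. The lips show at (463,78) and (514,78) and the tube at cols 579–624 of the composite. I'll measure the lips' offset from the tube.

```bash
python3 - <<'E'
from h import *
f=wristT(load('w_pre')); W=cloud(f); h=cv2.cvtColor(f['frame'],cv2.COLOR_RGB2HSV).astype(int)
p=f['obs']['ee_pos'][:2]; a=np.radians(109.3); d=np.array([np.cos(a),np.sin(a)]); u=np.array([d[1],-d[0]])
X=(W[...,:2]-p)@u; S=(W[...,:2]-p)@d; Z=W[...,2]
lip=(Z>.0225)&(Z<.032)&(h[...,1]>90)&(abs(S-.075)<.05)&(X<-.01)&(X>-.13)
for nm,m in(('far',lip&(X>-.08)),('near',lip&(X<=-.08))): print(nm,m.sum(),np.percentile(X[m],[3,50,97]).round(4),np.percentile(S[m],[2,98]).round(4),np.median(Z[m]))
T=(Z>.055)&(Z<.08)&(abs(X)<.03)&(S>.03)&(S<.16)&(h[...,1]<60); print('tube',np.percentile(X[T],[2,98]),np.median(Z[T]))
for lo in (.03,.08,.13):
  k=T&(S>lo)&(S<lo+.03); print(lo,np.percentile(X[k],[2,98]).mean())
b=(abs(Z-.015)<.004)&(h[...,1]>50)&(X<0)&(X>-.12)&(S>.02)&(S<.13); print('base end',np.percentile(X[b],98),np.percentile(S[b],[1,99]),np.median(Z[b]))
E
```

```text
far 1513 [-0.0652 -0.0609 -0.0572] [0.0514 0.0995] 0.025495240093262206
near 1252 [-0.103  -0.0979 -0.0949] [0.0513 0.0965] 0.025359293553344653
tube [-0.010949    0.01216887] 0.06751356678722997
0.03 0.0003717589503546802
0.08 0.0007452938128136846Traceback (most recent call last):
  File "<stdin>", line 9, in <module>
    return _quantile_unchecked(
        a, q, axis, out, overwrite_input, method, keepdims, weights)
    return _ureduce(a,
                    func=_quantile_ureduce_func,
    ...<5 lines>...
                    overwrite_input=overwrite_input,
                    method=method)
    r = func(a, **kwargs)
    result = _quantile(arr,
                       quantiles=q,
    ...<2 lines>...
                       out=out,
                       weights=wgt)
    slices_having_nans = np.isnan(arr[-1, ...])
                                  ~~~^^^^^^^^^
IndexError: index -1 is out of bounds for axis 0 with size 0
```

Call:
drive_tool(plan=[0,0,0,0,-20,0,-1,0,0,0,0,-25,0,-1,0,0,0,0,-25,0,-1,0,0,0,0,-10.5,0,-1,0,0,0,0,0,0,-1,0,0,0,0,0,0,-1])

```text
time_s: 14.0
ee_pos: [0.607, 0.145, 0.0487]
ee_rot: [-0.104, 0.574, 0.808, 0.076]
contact_force: [-0.5, 0.3, -1.6]
grip_width: 0.269
gripper_force: 59.7
```

```bash
python3 - <<'E'
from h import *
need([.6063,.1448,.022],109.3,.26)
f=wristT(snap('wrist','w_over')); W=cloud(f); h=cv2.cvtColor(f['frame'],cv2.COLOR_RGB2HSV).astype(int)
p=f['obs']['ee_pos'][:2]; a=np.radians(109.3); d=np.array([np.cos(a),np.sin(a)]); u=np.array([d[1],-d[0]])
X=(W[...,:2]-p)@u; S=(W[...,:2]-p)@d; Z=W[...,2]
lip=(Z>.0225)&(Z<.032)&(h[...,1]>90)&(abs(S-.075)<.05)&(abs(X)<.06)
for nm,m in(('far',lip&(X>0)),('near',lip&(X<=0))):
  if m.sum()>20: print(nm,m.sum(),np.percentile(X[m],[3,50,97]).round(4),np.percentile(S[m],[2,98]).round(4))
for lo in (.03,.06):
  k=(Z>.055)&(Z<.08)&(abs(X)<.03)&(S>lo)&(S<lo+.02)&(h[...,1]<60); print(k.sum(),np.percentile(X[k],[2,98]) if k.any() else '',np.median(Z[k]))
E
```

```text
t 14.0 at [0.607 0.145 0.049] turn [ 0.004  0.002 -0.001] shift [-6.806 -0.864 25.831] in goal axes [-6.846 -0.78  25.823] q [-0.012  0.564 -0.056  1.038  0.244  1.213] F [-0.544  0.291 -1.648]
far 746 [0.017 0.02  0.023] [0.05  0.086]
near 1178 [-0.023 -0.019 -0.016] [0.05  0.094]
2713 [-0.011  0.012] 0.06548341528978618
2237 [-0.011  0.012] 0.06549882896818021
```

Call:
drive_tool(plan=[0,0,0,-2.6,0,10,-1,0,0,0,-2.1,0,8,-1,0,0,0,-1,0,4,-1,0,0,0,-0.5,0,2,-1,0,0,0,0,0,0,-1])

```text
time_s: 14.68
ee_pos: [0.6055, 0.1451, 0.023]
ee_rot: [-0.105, 0.575, 0.808, 0.075]
contact_force: [0.1, -0.2, -1.9]
grip_width: 0.264
gripper_force: 59.7
```

Call:
drive_tool(plan=[0,0,0,-0.3,0,1,-1,0,0,0,-0.3,0,1,-1,0,0,0,0,0,0,-1])

```text
time_s: 15.05
ee_pos: [0.6056, 0.145, 0.0211]
ee_rot: [-0.105, 0.575, 0.808, 0.075]
contact_force: [-0.5, 0.8, -1.3]
grip_width: 0.265
gripper_force: 59.7
```

Call:
drive_tool(plan=[0,0,0,-0.2,0,0.6,-1,0,0,0,0,0,0,-0.2,0,0,0,0,0,0,0,0,0,0,0,0,0,0.1,0,0,0,0,0,0,0.1])

```text
time_s: 15.68
ee_pos: [0.6056, 0.145, 0.0205]
ee_rot: [-0.105, 0.575, 0.808, 0.075]
contact_force: [0.0, -0.3, 0.1]
grip_width: 0.55
gripper_force: 0.0
```

```bash
python3 - <<'E'
from h import *
need([.6063,.1448,.022],109.3,.26)
f=wristT(snap('wrist','w_rel')); W=cloud(f); h=cv2.cvtColor(f['frame'],cv2.COLOR_RGB2HSV).astype(int)
p=f['obs']['ee_pos'][:2]; a=np.radians(109.3); d=np.array([np.cos(a),np.sin(a)]); u=np.array([d[1],-d[0]])
X=(W[...,:2]-p)@u; S=(W[...,:2]-p)@d; Z=W[...,2]
for lo in (.0,.03,.06,.1,.13,.16):
  k=(Z>.03)&(Z<.048)&(abs(X)<.016)&(S>lo)&(S<lo+.02)&(h[...,1]<60); print(lo,k.sum(),np.percentile(X[k],[2,98]) if k.any() else '',np.median(Z[k]) if k.any() else '')
E
```

```text
t 15.675 at [0.606 0.145 0.021] turn [ 0.001  0.001 -0.002] shift [-0.008  0.611 -1.536] in goal axes [-0.007  0.609 -1.537] q [-0.012  0.59  -0.088  0.982  0.244  1.213] F [ 0.028 -0.326  0.078]
0.0 2676 [-0.011  0.012] 0.037619449067795074
0.03 2721 [-0.011  0.012] 0.03760837943330461
0.06 2736 [-0.01   0.012] 0.03761013691530239
0.1 50 [-0.011 -0.007] 0.03731512146133979
0.13 0  
0.16 0
```

Call:
drive_tool(plan=[0,0,0,0,0,-20,0.1,0,0,0,0,0,-55,0.1,0,0,0,0,0,-60,0.1,0,0,0,0,0,-60,-1,0,-0.13,0,0,0,0,-1,0,-0.13,0,0,0,0,-1,0,0,0,0,0,0,-1,0,0,0,0,0,0,-1])

```text
time_s: 16.73
ee_pos: [0.6215, 0.0978, 0.2087]
ee_rot: [-0.0, 0.579, 0.815, 0.0]
contact_force: [-0.6, -0.3, 0.6]
grip_width: 0.0
gripper_force: 0.0
```

```bash
python3 - <<'E'
from h import *
need([.5783,.2127,.155],109.3,0); print(get_obs()['grip_width'])
s=snap('scene','s_rel'); f=wristT(snap('wrist','w_chk'))
a=cv2.resize(s['frame'][120:270,200:400],(400,300)); cv2.imwrite('pics/chk.png',np.hstack([a,cv2.resize(f['frame'],(400,300))])[:,:,::-1])
E
```

```text
t 16.725 at [0.622 0.098 0.209] turn [ 0.    -0.001 -0.002] shift [122.706  -3.06   53.812] in goal axes [122.758  -2.83   53.707] q [0.028 0.427 0.156 1.301 0.001 1.264] F [-0.587 -0.309  0.619]
0.0004711026125746362
```

View pics/chk.png

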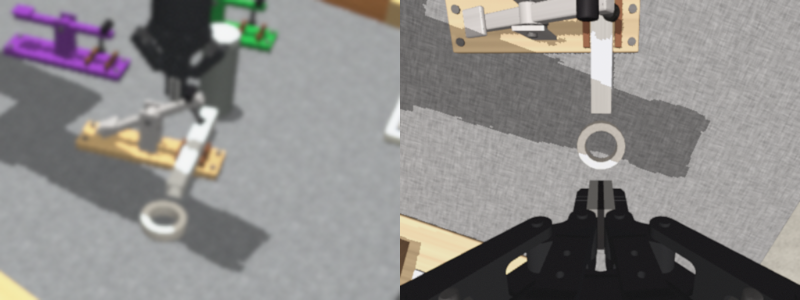

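The tube lies in the cradle between the lips with the nose still up, and the can is untouched. Next is the thumb bar.

Call:
drive_tool(plan=[0,0,0,41,-1,0,-1,0,0,0,41,-1,0,-1,0,0,0,41,-1,10,-1,0,0,0,0,0,44,-1,0,0,0,0,0,0,-1,0,0,0,0,0,0,-1])

```text
time_s: 17.58
ee_pos: [0.5794, 0.2121, 0.1556]
ee_rot: [0.001, 0.58, 0.815, 0.0]
contact_force: [-0.0, -0.8, 0.7]
grip_width: -0.005
gripper_force: 0.0
```

Call:
drive_tool(plan=[0,0,0,0,0,6,-1,0,0,0,0,0,5,-1,0,0,0,0,0,5,-1,0,0,0,0,0,5,-1,0,0,0,0,0,5,-1,0,0,0,0,0,5,-1])

```text
time_s: 18.32
ee_pos: [0.5873, 0.2154, 0.1303]
ee_rot: [0.007, 0.579, 0.815, 0.008]
contact_force: [12.2, 5.3, 16.9]
grip_width: 0.002
gripper_force: 10.2
```

Call:
drive_tool(plan=[0,0,0,0,4,0,-1,0,0,0,0,4,0,-1])

```text
time_s: 18.58
ee_pos: [0.5902, 0.2165, 0.1273]
ee_rot: [0.004, 0.579, 0.815, 0.004]
contact_force: [2.1, 0.5, 6.2]
grip_width: -0.001
gripper_force: 3.1
```

Good, the friction is relieved. I'll follow the bar's arc.

Call:
drive_tool(plan=[0,0,0,0,3,3,-1,0,0,0,0,2,3,-1,0,0,0,0,1.5,3,-1])

```text
time_s: 18.95
ee_pos: [0.5961, 0.2186, 0.1168]
ee_rot: [0.003, 0.579, 0.815, 0.003]
contact_force: [7.0, 2.6, 3.0]
grip_width: 0.003
gripper_force: 2.9
```

Call:
drive_tool(plan=[0,0,0,0,0,0,-1,0,0,0,0,0,0,-1])

```text
time_s: 19.2
ee_pos: [0.5914, 0.2174, 0.1142]
ee_rot: [-0.0, 0.579, 0.815, -0.001]
contact_force: [0.5, -0.1, -0.2]
grip_width: 0.001
gripper_force: 0.0
```

Contact is gone, so it has snapped. I'll lift off and check.

Call:
drive_tool(plan=[0,0,0,0,0,-40,-1,0,0,0,0,0,-60,-1,0,0,0,-60,0,0,-1,0,0,0,-60,0,0,-1,0,0,0,0,0,0,-1,0,0,0,0,0,0,-1])

```text
time_s: 19.95
ee_pos: [0.631, 0.1041, 0.2144]
ee_rot: [-0.0, 0.58, 0.815, -0.0]
contact_force: [-0.1, 0.1, -0.5]
grip_width: -0.004
gripper_force: 0.0
```

```bash
python3 - <<'E'
from h import *
s=snap('scene','s_end'); f=wristT(snap('wrist','w_end')); W=cloud(f); h=cv2.cvtColor(f['frame'],cv2.COLOR_RGB2HSV).astype(int)
p=np.array([.582,.2142]); a=np.radians(109.3); d=np.array([np.cos(a),np.sin(a)]); u=np.array([d[1],-d[0]])
X=(W[...,:2]-p)@u; S=(W[...,:2]-p)@d; Z=W[...,2]
for lo in (-.1,-.07,-.045,.03,.06):
  k=(Z>.03)&(Z<.048)&(abs(X)<.018)&(S>lo)&(S<lo+.02)&(h[...,1]<60); print(lo,k.sum(),np.percentile(X[k],[2,98]).round(4) if k.any() else '',np.median(Z[k]) if k.any() else '')
k=(Z>.03)&(Z<.048)&(abs(X)<.012)&(abs(S)<.13)&(h[...,1]<60);print('S',S[k].min(),S[k].max())
k=(abs(X-.01)<.03)&(abs(S)<.02)&(Z>.06); print('bar top',np.percentile(Z[k],[50,98]))
b=cv2.resize(s['frame'][120:270,200:400],(400,300)); cv2.imwrite('pics/end.png',np.hstack([b,cv2.resize(f['frame'],(400,300))])[:,:,::-1])
E
```

```text
-0.1 491 [-0.0119  0.0106] 0.03761438838856451
-0.07 561 [-0.012   0.0116] 0.037596453707677335
-0.045 570 [-0.0114  0.0116] 0.03758124481015582
0.03 0  
0.06 0  
S -0.10040442607572514 0.028395735688402268
bar top [0.09480773 0.10048128]
```

View pics/end.png

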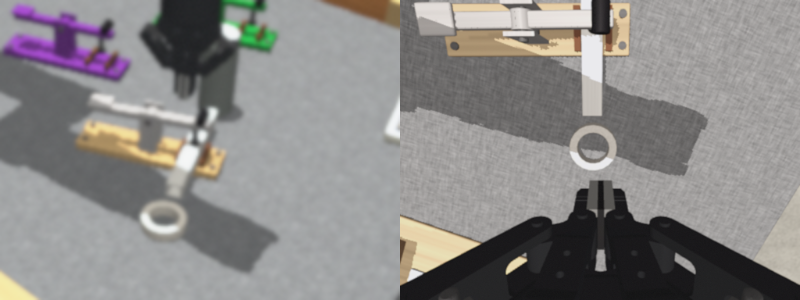

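The beam is level and shut on the tube. The tube is centred (near end at -100 mm, ±12 mm across) and the robot is clear.

```bash
python3 -c "
from workcell import hand_in
print(hand_in())"
```

```text
the job is handed in; nothing more can be done
None
```

The long tube is clamped in the cradle, centred under the shut nose, and the job is handed in at about 20 s; the judge returned no verdict. The highest force I read while pushing the rocker was about 21 N, and the can and offcuts were not touched.

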